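# Load the cell into the hob igniter's battery box

### The arm

A 6-joint arm with a two-finger parallel gripper is mounted at the origin on a cart in front of the work surface, level with it; the furniture and walls round the work are solid. World frame = base frame: x ahead of the robot, y to its left, z up, the work surface at z = 0. Lengths are in m, angles in rad, forces in N, time in s.
With the tool pointing down it reaches from about 0.25 to 0.775 m from the base axis. Payload 4 kg.
Tool frame: the origin (TCP) lies at the centre of the arm's flange, where the gripper is bolted on; the fingertips stand 199 mm ahead of it and the grasp point (between the pads) lies 180 mm ahead of it; z points along the fingers, y is the line along which they close (so a half turn about z gives the same grasp; the last joint's range is limited). The gripper opens to 94 mm and grips with 3 to 60 N. Pads are 16 mm wide; open, the fingers measure 119 mm over their backs; the gripper's body (75 mm by 177 mm) begins 78 mm behind the grasp point.
Start: joints at [-1.227, 0.087, 1.371, -0, 1.684, -0.103], TCP at [0.238, -0.496, 0.405] pointing down, gripper open.
Joint ranges: [-3.1, 3.1], [-0.76, 2.03], [0.27, 2.55], [-1.08, 4.22], [0.17, 2.65], [-2.57, 2.57]. Speed limits (rad/s): [2.79, 2.79, 3.14, 3.14, 3.14, 3.14].

### API

Orientations are given as [roll, pitch, yaw] about the fixed x, y, z axes, in that order (R = Rz(yaw) Ry(pitch) Rx(roll)).
In Python, from bench import robot, eyes, models gives the robot as it stands.
- The arm moves only by the tool step_arm, never from a script. Its argument "commands" is a list that holds one entry, the list of rows, each a list of 7 numbers: the shift along the tool's x, y, z in mm, then the turn, a rotation vector about the tool's x, y, z in rad, then the finger opening in mm, from 0 to 94. In form: [[[tx, ty, tz, wx, wy, wz, gripper], ...]]. A call has 1 to 20 rows; each row shifts and turns the commanded pose from where the row before left it, along the tool's axes as they then stand; what a row does not reach is not made up. A row lasts 1/8 s, in which the tool goes at most 62.5 mm and 10.7 degrees, less where a joint would pass 70% of its speed; a pose out of reach is approached as far as the arm can. A call is refused whole if a number of a shift passes 62.5 or a number of a turn 0.188, either way. A call with a gripper value outside its range is refused whole. The fingers move at their own pace and stop on an object; the grip force is fixed at half the most. Time passes only in rows, so rows that do not move let the fingers close. It gives the time, the measured TCP pose, the force, the opening and the grip force at its end, in the units of the state.
- robot.get_obs(): the state, without advancing time (a new reading comes with each control period).
- eyes.snapshot(name): name is "scene" or "top"; returns a dict with "color" (384x512x3 uint8, red, green, blue), "camera_matrix" (3x3 intrinsics, pixels), "eye" and "rotation" of the camera in the world. Camera axes: x right, y up, looking along -z (the intrinsics and any distortion apply to the point x, -y, -z); pixel columns grow to the right and rows downward; lengths in m; the calibration is good to about 2 mm. A picture is of the moment at which its call begins. There is no depth.
- robot.close_job(): hands the job in; it is judged then, once.
Trained networks look in a picture, given as the dict that the camera call returned (one of the last four; its "shot" number tells which), for a name from the list of things; names that differ only in an ending like _2 or _b are one class to them, and where a whole thing is asked for, a point or a joint stands for the part that bears it (a point fixed in the world has none). Each returns a list of dicts, best first, with "confidence" (0 to 1); they miss things now and then, are a little off and sometimes report something else, mostly with a low value. They report only what shows in the picture. A call takes as long as a camera call.
- models.masks_of(picture, query): "mask" (384x512 bool, what is visible of it) and "xy" ([column, row] in pixels, amid what is visible of it).
- models.tip_of(picture, query): "xy" ([column, row] in pixels: a listed point, or the origin of a listed thing).
The state is a dict: "time": time; "joint_positions": joint angles; "qvel": joint speeds; "joint_torque": joint torques, N m; "tool_pos": TCP position; "ee_rot": TCP orientation; "wrist_force": force on the tool from outside, world axes, zero at the start; "wrist_torque": the same for the moment, N m; "width": finger opening in m; "finger_force": force on a finger pad.
Only numpy, scipy, OpenCV 4.12 (cv2) and the standard library are available. Lean on these libraries where they do the work, as an engineer would, in place of code of your own. Each camera call takes 0.05 s, during which the arm holds its last target. There are 200 camera calls.

### The job

Take the larger of the two cells from the wooden caddy and load it into the hob igniter's open battery box: press its flat end against the spring-loaded end plate just hard enough for the button end to clear the retaining lip, bring it down past the lip, and let it seat fully home under the lip with its button on the fixed contact. Never force it down onto the lip or drive the spring towards its stop, leave the small cell in the caddy, and do not disturb the other things.

Things in the scene. Friction and masses are not known exactly. Their poses are not given: they have to be found in the camera images.
- big_cell_mid (a point): the larger cell: dark lying cylinder 34 mm across, 61.5 mm long over all, 0.14 kg. Point on its axis, half-way along its whole length. x runs along the axis towards the button end (steel button 10 mm across, standing out 2 mm, included in the length); the other end is flat. It lies level in one of the caddy's cradles, centre 22 mm above the worktop
- big_cell_button (a point): the end of the larger cell's button, on its axis, 30.75 mm from big_cell_mid
- big_cell: the larger cell; origin 17 mm below big_cell_mid along its own z (the cell may roll: prefer big_cell_mid)
- small_cell_mid (a point): centre of the smaller cell, 26 mm across and 50 mm long, in the caddy's other cradle; leave it alone
- cell_caddy: light wooden caddy fixed on the worktop, 170 (x) by 64 mm (y), base 5 mm thick, two cradles end to end at x = +41 and -41 mm. Each has two pairs of ribs (tops 12 mm above the worktop, 29 mm apart across, 9 mm long) 19 mm either side of its middle; between the pairs, 28 mm along x, the sides are free for fingers. Origin: centre of its underside
- battery_box: open grey battery box fixed on the worktop, base 150 x 64 x 6 mm, open above. Origin at worktop height on the centre line, below the inner face of the fixed contact wall (51.5 mm high); x runs level along the bay from the contact (x = 0) to the spring, z up. Bay floor 6 mm above the worktop. Cradle ribs 15 mm high, 33 mm apart at x = 2-12 and 57-67 mm; between them the sides are free
- bay_home (a point): fixed point 30.75 mm from the contact, 23 mm above the worktop, axes as battery_box: the middle of the loaded cell belongs here (within 1 mm; the spring settles it). Loaded, the cell lies level on the bay floor, axis along x, button towards -x on the contact, flat end at x = 61.5 mm pressing the plate back 3 mm
- lip_edge (a point): middle of the lower free edge of the forked lip (between its tongues), x = 7 mm in the box, 43.5 mm above the worktop. Two tongues 12 mm wide jut from the contact wall, a 16 mm notch between them lets the button by; flat top at 47.5 mm. They cover 5 mm of the loaded cell's shoulder. To pass level, the flat end must be at x = 66.5 mm or more from 47.5 mm down until the top is below 43.5 mm
- lip: the forked retaining lip, fixed to the battery box; origin at lip_edge. It bears at most 8 N
- plate_face (a point): point on the face of the upright end plate on the bay's axis, 23 mm above the worktop. The smooth flat plate is 44 mm wide, from 8 to 66 mm above the worktop: the cell's end meets it while still above the lip and slides down it. Its face is at x = 58.5 mm in the box at rest, 61.5 behind the loaded cell, 66.5 where a level cell just clears the lip, stop at 71.5
- end_plate: the spring-loaded end plate; origin on the centre line at worktop height, below its face. A coil spring behind it pushes 1.6 N for each mm that it is pressed back (from 0 at rest): 4.8 N loaded, 12.8 N just clearing the lip. Over 18 N harms it: aim near 15 N, by feel of force, as measured positions are too coarse for this window
- tin_fish: low round tin, 86 mm across, 40 mm high; bystander
- honey_jar: honey jar, 86 mm high; bystander
- teaspoon: teaspoon, 139 mm long, near the front edge; bystander
- salt_shaker: salt shaker, 90 mm high; bystander

How it is judged:
By the outcome, as a careful person would: the job done as asked, in the order asked, and still so for the second after the job is handed in, with the robot touching nothing.
It also fails if it takes over 61 s, if anything falls off the work surface, if the arm or the gripper's body presses on something with over 40 N, if the wrist force passes 120 N, or if a joint passes its speed limit or range.

## Working session

There is one attempt and no reset: what is moved stays moved. The work goes in short steps, Python scripts to look and compute and a tool call to move; the robot and the scene stay as the last step left them, time stands still between calls to the robot, and variables do not carry over. Pictures are saved under pics/ and viewed, at most 10 in all, crops included, and the job is handed in when it is done.

Besides the shell and the picture viewer there is one more tool, called after "Emit:" by a JSON object that holds its "method" and its "body". step_arm: Moves the arm, as the interface text tells. Its arguments: {"type":"object","properties":{"commands":{"type":"array"}},"required":["commands"]}

```bash
mkdir -p pics
cat > h.py <<'E'
import numpy as np, cv2
from bench import robot, eyes, models
def ray(p,xy):
    K=np.array(p["camera_matrix"]);d=np.linalg.inv(K)@np.array([xy[0],xy[1],1.]);d=np.array([d[0],-d[1],-d[2]])
    return np.array(p["eye"]),np.array(p["rotation"])@d
def at_z(p,xy,z):
    e,d=ray(p,xy);return e+d*(z-e[2])/d[2]
def tri(ps,xys):
    A=np.zeros((3,3));b=np.zeros(3)
    for p,xy in zip(ps,xys):
        e,d=ray(p,xy);d/=np.linalg.norm(d);M=np.eye(3)-np.outer(d,d);A+=M;b+=M@e
    return np.linalg.solve(A,b)
def proj(p,X):
    c=np.array(p["rotation"]).T@(np.array(X)-np.array(p["eye"]));u=np.array(p["camera_matrix"])@np.array([c[0],-c[1],-c[2]]);return u[:2]/u[2]
E
python3 - <<'E'
from h import *
np.set_printoptions(precision=4,suppress=True)
S={n:eyes.snapshot(n) for n in("scene","top")}
print({k:v.shape if hasattr(v,'shape') else v for k,v in S["top"].items() if k!="color"}, S["scene"]["eye"])
for n in S: cv2.imwrite(f"pics/{n}0.png",S[n]["color"][:,:,::-1])
Z=dict(big_cell_mid=.022,big_cell_button=.022,small_cell_mid=.018,cell_caddy=0,battery_box=0,bay_home=.023,lip_edge=.0435,plate_face=.023,end_plate=0,tin_fish=0,honey_jar=0,teaspoon=0,salt_shaker=0)
for q,z in Z.items():
    xs={}
    for n in S:
        r=models.tip_of(S[n],q)
        if r: xs[n]=r[0]["xy"]; print(q,n,np.array(r[0]["xy"]),round(r[0]["confidence"],2),at_z(S[n],r[0]["xy"],z))
    if len(xs)==2: print("   tri",tri([S[n] for n in xs],list(xs.values())))
E
python3 -c "
import cv2,numpy as np
a=cv2.imread('pics/scene0.png');b=cv2.imread('pics/top0.png');cv2.imwrite('pics/both0.png',cv2.resize(np.vstack([a,b]),(400,600)))"
```

```text
{'camera_matrix': (3, 3), 'eye': (3,), 'rotation': (3,), 'shot': 2} [0.1492 0.4437 0.5667]Traceback (most recent call last):
  File "<stdin>", line 11, in <module>
  File "h.py", line 7, in at_z
    e,d=ray(p,xy);return e+d*(z-e[2])/d[2]
                                      ~^^^
IndexError: invalid index to scalar variable.
```

View pics/top0.png

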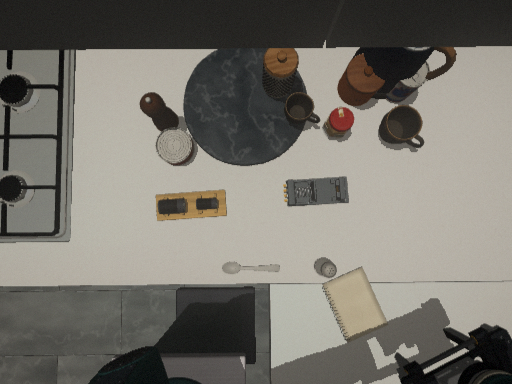

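View pics/scene0.png

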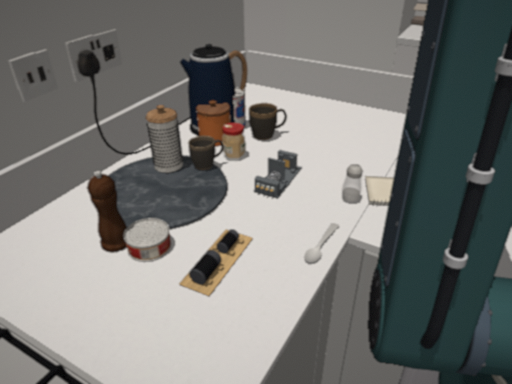

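The top view shows the caddy at about (191,205), with the larger cell at (173,206), and the box at (316,191). The camera's rotation comes as a 3-vector (roll, pitch, yaw), so I'll fix the helper.

```bash
sed -i 's/np.array(p\["rotation"\])/RR(p)/g' h.py
cat >> h.py <<'E'
from scipy.spatial.transform import Rotation as Ro
def RR(p): return Ro.from_euler("xyz",p["rotation"]).as_matrix()
E
cat > m.py <<'E'
from h import *
np.set_printoptions(precision=4,suppress=True)
S={n:eyes.snapshot(n) for n in("scene","top")}
print(S["top"]["rotation"],S["top"]["eye"],S["top"]["camera_matrix"][0])
Z=dict(big_cell_mid=.022,big_cell_button=.022,small_cell_mid=.018,cell_caddy=0,battery_box=0,bay_home=.023,lip_edge=.0435,plate_face=.023,end_plate=0,tin_fish=0,honey_jar=0,salt_shaker=0)
for q,z in Z.items():
    xs={}
    for n in S:
        r=models.tip_of(S[n],q)
        if r: xs[n]=r[0]["xy"]; print(q,n,np.array(r[0]["xy"]),round(r[0]["confidence"],2),at_z(S[n],r[0]["xy"],z))
    if len(xs)==2: print("   tri",tri([S[n] for n in xs],list(xs.values())))
t=S["top"]["color"];c=t[170:230,145:355,::-1];cv2.imwrite("pics/crop1.png",cv2.resize(c,None,fx=3.8,fy=3.8,interpolation=cv2.INTER_CUBIC))
t=S["scene"]["color"];c=t[140:300,175:310,::-1];cv2.imwrite("pics/crop2.png",cv2.resize(c,None,fx=3.7,fy=3.7,interpolation=cv2.INTER_CUBIC))
o=robot.get_obs();print(o)
E
python3 m.py
```

```text
[ 0.07   -0.0055 -1.5805] [ 0.4673 -0.1889  0.9145] [373.5531   0.     257.4409]
big_cell_mid scene [202.2 268. ] 0.95 [0.5101 0.0183 0.022 ]
big_cell_mid top [310.1 192.9] 0.68 [ 0.5378 -0.3208  0.022 ]
   tri [ 0.6385 -0.2945 -0.2834]
big_cell_button scene [214.5 255.4] 0.78 [ 0.5094 -0.0197  0.022 ]
big_cell_button top [184.1 205. ] 0.82 [ 0.5116 -0.019   0.022 ]
   tri [ 0.5107 -0.0196  0.0217]
small_cell_mid scene [225.6 241.1] 0.73 [ 0.5161 -0.0672  0.018 ]
cell_caddy scene [218.1 260.5] 0.88 [ 0.51   -0.0302  0.    ]
cell_caddy top [193.8 207. ] 0.97 [ 0.5076 -0.0386  0.    ]
   tri [ 0.5105 -0.036  -0.0055]
battery_box scene [285.6 172.1] 0.75 [ 0.54   -0.3777  0.    ]
battery_box top [334.5 186.7] 0.61 [ 0.5543 -0.3845  0.    ]
   tri [ 0.5507 -0.3886 -0.009 ]
bay_home scene [279.3 167.4] 0.61 [ 0.5474 -0.3564  0.023 ]
bay_home top [323.6 192.4] 0.75 [ 0.5387 -0.3531  0.023 ]
   tri [ 0.5411 -0.3507  0.0278]
lip_edge top [337.9 187.5] 0.41 [ 0.5482 -0.3831  0.0435]
plate_face scene [276.6 174.8] 0.73 [ 0.5375 -0.323   0.023 ]
plate_face top [311.4 191.5] 0.58 [ 0.5411 -0.323
[... 449 characters left out ...]
  0.    ]
   tri [ 0.6989 -0.3842 -0.0023]
salt_shaker scene [349.7 198.8] 0.81 [ 0.3605 -0.3456  0.    ]
salt_shaker top [335.  189.3] 0.68 [ 0.5479 -0.3855  0.    ]
   tri [ 0.4695 -0.419  -0.0642]
{'time': 1.45, 'joint_positions': array([-1.2271,  0.0873,  1.3707,  0.    ,  1.6836, -0.1031]), 'qvel': array([-0.0014,  0.    ,  0.0004,  0.0012,  0.0002, -0.0002]), 'joint_torque': array([ -0.0003, -34.0035, -30.2595,   0.0718,   0.0236,   0.    ]), 'tool_pos': array([ 0.2377, -0.496 ,  0.4047]), 'ee_rot': array([ 3.1415, -0.    ,  0.4469]), 'wrist_force': array([-0.3934, -0.0174,  0.1277]), 'wrist_torque': array([ 0.0025, -0.0027,  0.0188]), 'finger_force': 0.0, 'width': 0.09395473908768494}
```

View pics/crop1.png

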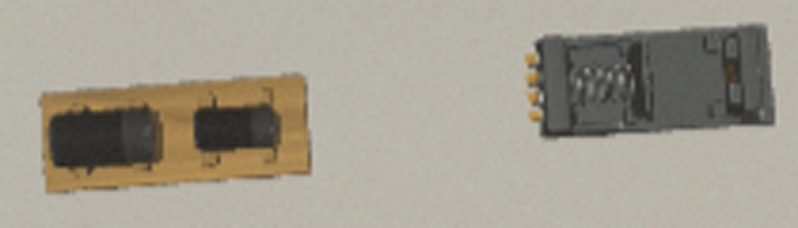

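View pics/crop2.png

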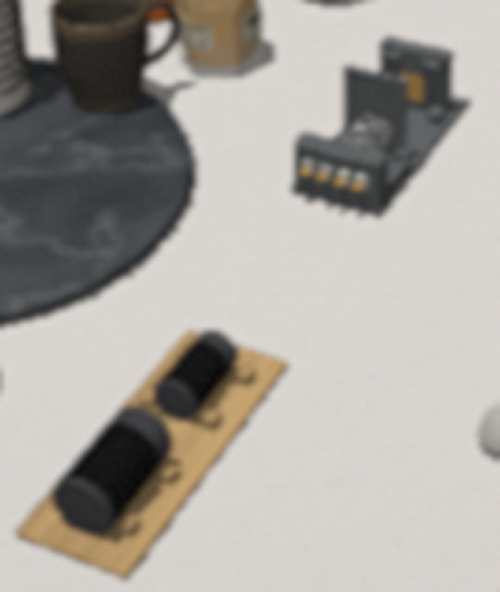

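The crops show the cell's button end on the right (world −y; top view, full picture, about (184,205)). The box has its spring on the left and its contact and lip on the right, so little turning is needed. Next I'll refine the axes from masks and edges.

```bash
cat > m2.py <<'E'
from h import *
np.set_printoptions(precision=4,suppress=True)
p=eyes.snapshot("top");q=eyes.snapshot("scene")
f=lambda x,y:(145+(x+.5)/3.8-.5,170+(y+.5)/3.8-.5)
for nm,z,pts in [("box edge",.006,[(547,137),(760,124.8),(540,38),(755,25.6)]),("mid",.006,[(650,131),(650,31.5)]),("lip",.0475,[(723,75)]),("platetop",.066,[(641,85),(630,85)]),("caddy",.005,[(48,191),(310,172),(303,74),(42,93)])]:
    P=np.array([at_z(p,f(*t),z) for t in pts]);print(nm,P[:,:2].tolist() if 0 else P[:,:2], "mean",P.mean(0)[:2])
    if len(pts)==4:
        d=P[1]-P[0];print(" yaw of edge",np.arctan2(d[1],d[0]))
for query,z in(("big_cell",.022),("battery_box",.006),("cell_caddy",.005),("salt_shaker",.05)):
  for pic in(p,q):
    for r in models.masks_of(pic,query)[:2]:
        m=r["mask"].astype(np.uint8);ys,xs=np.nonzero(m)
        P=np.array([at_z(pic,(x,y),z)[:2] for x,y in zip(xs,ys)]);c,(w,h),a=cv2.minAreaRect((P*1000).astype(np.float32))
        print(query,r["confidence"],r["xy"],len(xs),"rect",c,(w,h),a)
E
python3 m2.py
```

```text
box edge [[ 0.5084 -0.2701]
 [ 0.5149 -0.407 ]
 [ 0.5722 -0.2666]
 [ 0.579  -0.4054]] mean [ 0.5436 -0.3373]
 yaw of edge -1.5230585580774763
mid [[ 0.5116 -0.3362]
 [ 0.5758 -0.3376]] mean [ 0.5437 -0.3369]
lip [[ 0.5435 -0.3751]] mean [ 0.5435 -0.3751]
platetop [[ 0.5363 -0.3217]
 [ 0.5364 -0.3151]] mean [ 0.5364 -0.3184]
caddy [[ 0.4769  0.0491]
 [ 0.4874 -0.1182]
 [ 0.5504 -0.1139]
 [ 0.5397  0.0535]] mean [ 0.5136 -0.0324]
 yaw of edge -1.5080204509474437
big_cell 0.71 [171.4, 206.1] 381 rect (510.6446533203125, 11.280385971069336) (33.94615173339844, 65.20574951171875) 3.88230299949646
big_cell 0.93 [204.2, 267.8] 702 rect (509.279052734375, 11.243789672851562) (42.374481201171875, 86.73866271972656) 5.070771217346191
battery_box 0.97 [313.6, 192.1] 1655 rect (543.7572631835938, -336.3677978515625) (66.86186981201172, 157.85830688476562) 0.920555055141449
battery_box 0.32 [172.1, 205.8] 348 rect (510.841064453125, 13.95742416381836) (33.25880813598633, 64.19258880615234) 6.625209331512451
battery_box 0.8 [279.3, 174.3] 1372 rect (552.8583984375, -363.585693359375) (92.794082641
[... 307 characters left out ...]
1361083984
cell_caddy 0.76 [217.3, 266.6] 1341 rect (510.1703796386719, -29.037033081054688) (67.56865692138672, 176.710693359375) 3.515209674835205
cell_caddy 0.2 [202.6, 264.8] 636 rect (520.8177490234375, -2.87664794921875) (42.09897232055664, 85.17807006835938) 5.909229755401611
salt_shaker 0.56 [324.3, 267.1] 347 rect (363.8533020019531, -346.323974609375) (54.61267852783203, 38.955787658691406) 44.34278869628906
salt_shaker 0.75 [351.5, 186.4] 686 rect (357.981689453125, -339.1126708984375) (41.1452751159668, 163.302978515625) 12.851216316223145
salt_shaker 0.63 [314.1, 249.0] 339 rect (343.72491455078125, -124.66812133789062) (25.374916076660156, 121.19891357421875) 1.7111690044403076
```

```bash
cat > ov.py <<'E'
from h import *
def boxp(x,y,z,o=(.5459,-.3825),yaw=np.pi/2+.0478):
    c,s=np.cos(yaw),np.sin(yaw);return np.array([o[0]+c*x*1e-3-s*y*1e-3,o[1]+s*x*1e-3+c*y*1e-3,z*1e-3])
def caddyp(x,y,z): return boxp(x,y,z,(.5136,-.0324),np.pi/2+.0628)
def seg(im,p,org,k,A,col):
    P=[tuple(np.int32(((proj(p,a)-org+.5)*k-.5)*8)) for a in A];cv2.polylines(im,[np.array(P)],False,col,1,cv2.LINE_AA,3)
if __name__=="__main__":
    ims=[]
    for n,org,w,h,k in(("top",(275,168),82,46,9.5),("scene",(245,145),62,55,9)):
        p=eyes.snapshot(n);c=p["color"][org[1]:org[1]+h,org[0]:org[0]+w,::-1];im=cv2.resize(c,None,fx=k,fy=k,interpolation=cv2.INTER_CUBIC)
        o=np.array(org)
        for z,col in((6,(0,255,0)),):
            seg(im,p,o,k,[boxp(0,-32,z),boxp(110,-32,z),boxp(110,32,z),boxp(0,32,z)],col)
        for s in(-1,1): seg(im,p,o,k,[boxp(0,s*8,47.5),boxp(7,s*8,47.5),boxp(7,s*20,47.5),boxp(0,s*20,47.5)],(0,255,255))
        seg(im,p,o,k,[boxp(58.5,-22,8),boxp(58.5,-22,66),boxp(58.5,22,66),boxp(58.5,22,8)],(0,0,255))
        im=im[:600,:800];cv2.imwrite(f"pics/ov_{n}.png",im)
E
python3 ov.py
```

```text
(no output)
```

View pics/ov_top.png

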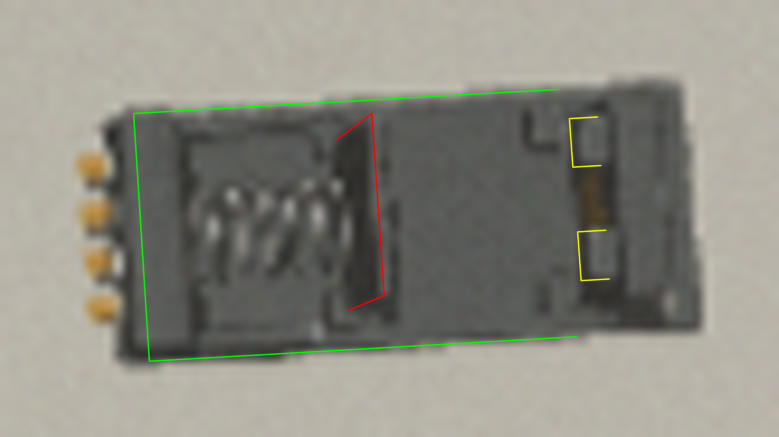

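View pics/ov_scene.png

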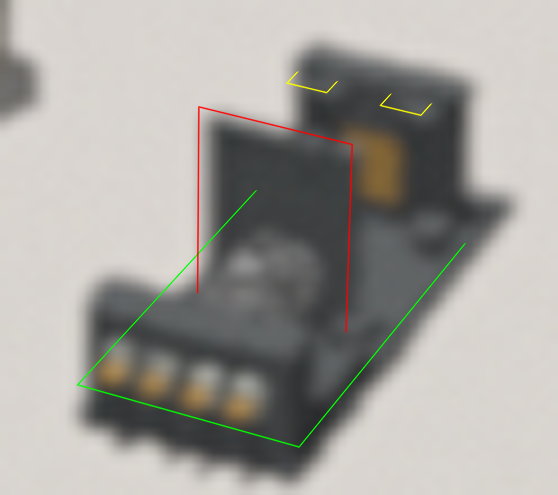

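The overlay fits within about 2 mm. The lip notch sits at row 199, matching the orange contact between the tongues. Now I'll turn the tool so its x runs along the cell.

Emit:
{"method": "step_arm", "body": {"commands": [[[0, 0, 0, 0, 0, -0.17, 94], [0, 0, 0, 0, 0, -0.17, 94], [0, 0, 0, 0, 0, -0.17, 94], [0, 0, 0, 0, 0, -0.17, 94], [0, 0, 0, 0, 0, -0.17, 94], [0, 0, 0, 0, 0, -0.17, 94], [0, 0, 0, 0, 0, -0.167, 94]]]}}

```text
time: 2.92
tool_pos: [0.2376, -0.496, 0.4047]
ee_rot: [3.142, 0.0, 1.639]
wrist_force: [0.1, -0.0, 0.2]
width: 0.0941
finger_force: 0.0
```

Emit:
{"method": "step_arm", "body": {"commands": [[[40.6, 25.4, 8, 0, 0, 0, 94], [40.6, 25.4, 8, 0, 0, 0, 94], [40.6, 25.4, 8, 0, 0, 0, 94], [40.6, 25.4, 8, 0, 0, 0, 94], [40.6, 25.4, 8, 0, 0, 0, 94], [40.6, 25.4, 8, 0, 0, 0, 94], [40.6, 25.4, 8, 0, 0, 0, 94], [40.6, 25.4, 8, 0, 0, 0, 94], [40.6, 25.4, 8, 0, 0, 0, 94], [40.6, 25.4, 8, 0, 0, 0, 94], [40.6, 25.4, 8, 0, 0, 0, 94], [40.6, 25.4, 8, 0, 0, 0, 94], [0, 0, 0, 0, 0, 0, 94], [0, 0, 0, 0, 0, 0, 94]]]}}

```text
time: 4.68
tool_pos: [0.511, 0.0091, 0.3087]
ee_rot: [-3.141, 0.001, 1.634]
wrist_force: [0.4, -0.5, 0.3]
width: 0.0937
finger_force: 0.0
```

Emit:
{"method": "step_arm", "body": {"commands": [[[0, 0, 40, 0, 0, 0, 70], [0, 0, 30, 0, 0, 0, 70], [0, 0, 18, 0, 0, 0, 70], [0, 0, 10, 0, 0, 0, 70], [0, 0, 3.5, 0, 0, 0, 60], [0, 0, 0, 0, 0, 0, 44], [0, 0, 0, 0, 0, 0, 40], [0, 0, 0, 0, 0, 0, 38], [0, 0, 0, 0, 0, 0, 36], [0, 0, 0, 0, 0, 0, 36]]]}}

```text
time: 5.92
tool_pos: [0.5111, 0.0094, 0.2073]
ee_rot: [3.142, 0.0, 1.634]
wrist_force: [0.3, 0.3, -0.5]
width: 0.0361
finger_force: 0.2
```

Emit:
{"method": "step_arm", "body": {"commands": [[[0, 0, 0, 0, 0, 0, 34], [0, 0, 0, 0, 0, 0, 30], [0, 0, 0, 0, 0, 0, 25], [0, 0, 0, 0, 0, 0, 25]]]}}

```text
time: 6.42
tool_pos: [0.5108, 0.0094, 0.2071]
ee_rot: [-3.14, -0.0, 1.634]
wrist_force: [-4.1, -0.2, 3.3]
width: 0.0335
finger_force: 30.0
```

Emit:
{"method": "step_arm", "body": {"commands": [[[0, 0, -3, 0, 0, 0, 25], [0, 0, -10, 0, 0, 0, 25], [0, 0, -30, 0, 0, 0, 25], [0, 0, -40, 0, 0, 0, 25], [0, 0, -17, 0, 0, 0, 25], [0, 0, 0, 0, 0, 0, 25], [0, 0, 0, 0, 0, 0, 25]]]}}

```text
time: 7.3
tool_pos: [0.5108, 0.0094, 0.3055]
ee_rot: [-3.139, -0.0, 1.634]
wrist_force: [0.4, -0.4, -2.5]
width: 0.0334
finger_force: 30.0
```

Run:
```python
from h import *
o=robot.get_obs();print(o["tool_pos"],o["wrist_force"],o["width"])
p=eyes.snapshot("scene");g=np.array(o["tool_pos"])-[0,0,.18]
r=models.tip_of(p,"big_cell_mid");print([(x["xy"],x["confidence"]) for x in r[:2]])
r2=models.tip_of(p,"big_cell_button");print([(x["xy"],x["confidence"]) for x in r2[:2]])
print(g, [at_z(p,x[0]["xy"],g[2]-.005) for x in(r,r2) if x])
u=proj(p,g).astype(int);print(u);c=p["color"][u[1]-60:u[1]+60,max(0,u[0]-60):u[0]+60,::-1]
cv2.imwrite("pics/held.png",cv2.resize(c,None,fx=4.5,fy=4.5,interpolation=cv2.INTER_CUBIC))
```

```text
[0.51075639 0.00942275 0.30546404] [ 0.43691183 -0.38419044 -2.45607918] 0.033375614545445235
[([196.9, 223.1], 0.58)]
[([209.8, 214.5], 0.88)]
[0.51075639 0.00942275 0.12546404] [array([0.51461138, 0.01376344, 0.12046404]), array([ 0.50926224, -0.01626865,  0.12046404])]
[200 220]
```

View pics/held.png

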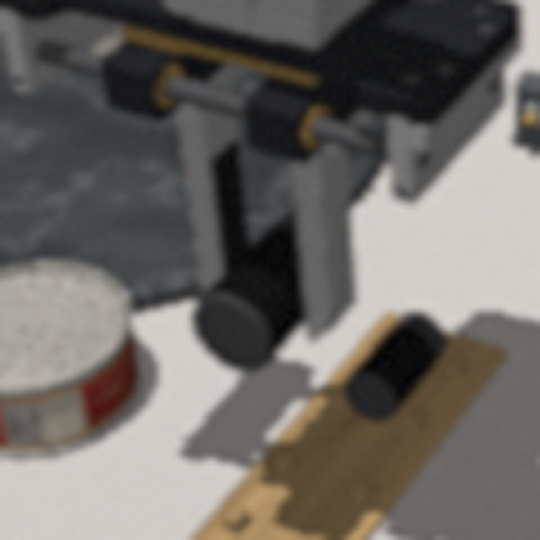

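The cell is held level with its flat end towards +y, and the small cell is still in the caddy. Moving over to the box at height.

Emit:
{"method": "step_arm", "body": {"commands": [[[-12, 0, 0, 0, 0, 0.0155, 25], [-30, 1.4, 0, 0, 0, 0, 25], [-38, 1.4, 0, 0, 0, 0, 25], [-38, 1.4, 0, 0, 0, 0, 25], [-38, 1.4, 0, 0, 0, 0, 25], [-38, 1.4, 0, 0, 0, 0, 25], [-38, 1.4, 0, 0, 0, 0, 25], [-38, 1.4, 0, 0, 0, 0, 25], [-38, 1.4, 0, 0, 0, 0, 25], [-34, 1.4, 0, 0, 0, 0, 25], [-20, 1.4, 0, 0, 0, 0, 25], [-11, 1.3, 0, 0, 0, 0, 25], [0, 0, 0, 0, 0, 0, 25], [0, 0, 0, 0, 0, 0, 25], [0, 0, 0, 0, 0, 0, 25]]]}}

```text
time: 9.32
tool_pos: [0.5445, -0.3614, 0.3075]
ee_rot: [3.141, -0.0, 1.62]
wrist_force: [0.0, 0.6, -1.6]
width: 0.0331
finger_force: 30.0
```

Run:
```python
from h import *
from ov import boxp,seg
np.set_printoptions(precision=4,suppress=True)
o=robot.get_obs();print(o["tool_pos"],o["ee_rot"],o["wrist_force"],o["width"])
g=np.array(o["tool_pos"])-[0,0,.185]
for n in("scene","top"):
    p=eyes.snapshot(n)
    for q in("big_cell_mid","big_cell_button"):
        r=models.tip_of(p,q);print(n,q,[(np.array(x["xy"]),x["confidence"],at_z(p,x["xy"],g[2])) for x in r[:2]])
p=eyes.snapshot("scene");x0,y0=235,110;k=7
im=cv2.resize(p["color"][y0:y0+82,x0:x0+80,::-1],None,fx=k,fy=k,interpolation=cv2.INTER_CUBIC)
cv2.imwrite("pics/over.png",im)
```

```text
[ 0.5445 -0.3614  0.3075] [ 3.1414 -0.      1.6196] [ 0.0092  0.5698 -1.6022] 0.03308592298515379
scene big_cell_mid [(array([280.2, 129.9]), 0.84, array([ 0.5499, -0.3607,  0.1225]))]
scene big_cell_button [(array([288.7, 125. ]), 0.74, array([ 0.544 , -0.3936,  0.1225]))]
top big_cell_mid []
top big_cell_button []
```

View pics/over.png

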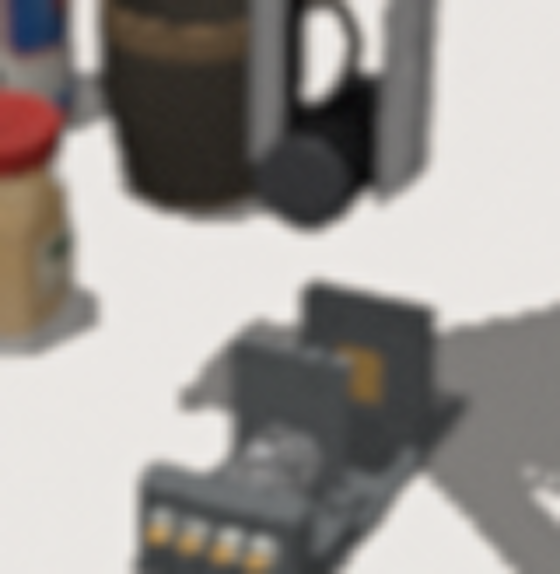

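Run:
```python
from h import *
np.set_printoptions(precision=4,suppress=True)
p=eyes.snapshot("scene")
def at_y(xy,y):
    e,d=ray(p,xy);return e+d*(y-e[1])/d[1]
f=lambda x,y:(235+(x+.5)/7-.5,110+(y+.5)/7-.5)
print("disc c",at_y(f(306,180),-.3285), [at_y(f(*t),-.3285) for t in((258,170),(352,190),(306,133),(312,228))])
print("plate top",[at_y(f(*t),-.321) for t in((235,340),(352,366))])
print("wall top corners",[at_y(f(*t),-.383) for t in((308,288),(436,315))])
```

```text
disc c [ 0.5383 -0.3285  0.1257] [array([ 0.5559, -0.3285,  0.125 ]), array([ 0.5217, -0.3285,  0.1262]), array([ 0.5387, -0.3285,  0.1424]), array([ 0.5357, -0.3285,  0.1089])]
plate top [array([ 0.5598, -0.321 ,  0.0637]), array([ 0.5159, -0.321 ,  0.0661])]
wall top corners [array([ 0.564 , -0.383 ,  0.0524]), array([ 0.5141, -0.383 ,  0.0551])]
```

Emit:
{"method": "step_arm", "body": {"commands": [[[-2, -1, 10, 0, 0, 0, 25], [0, 0, 20, 0, 0, 0, 25], [0, 0, 12, 0, 0, 0, 25], [0, 0, 6, 0, 0, 0, 25], [0, 0, 2, 0, 0, 0, 25], [0, 0, 0, 0, 0, 0, 25], [0, 0, 0, 0, 0, 0, 25]]]}}

```text
time: 10.6
tool_pos: [0.5436, -0.3646, 0.258]
ee_rot: [3.14, 0.001, 1.618]
wrist_force: [-0.4, 0.3, -0.7]
width: 0.0333
finger_force: 30.0
```

Run:
```python
from h import *
np.set_printoptions(precision=4,suppress=True)
o=robot.get_obs();print(o["tool_pos"],o["wrist_force"],o["wrist_torque"])
p=eyes.snapshot("scene");x0,y0=250,130;k=11
im=cv2.resize(p["color"][y0:y0+54,x0:x0+54,::-1],None,fx=k,fy=k,interpolation=cv2.INTER_CUBIC)
cv2.imwrite("pics/near.png",im)
```

```text
[ 0.5436 -0.3646  0.258 ] [-0.3687  0.3499 -0.6672] [-0.0545 -0.0984 -0.0042]
```

View pics/near.png

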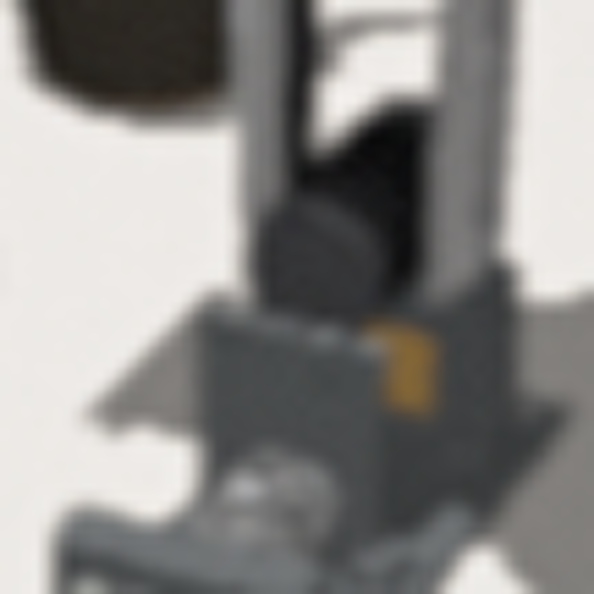

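Emit:
{"method": "step_arm", "body": {"commands": [[[1, 1, 0.5, 0, 0, 0, 25], [2, 0, 0, 0, 0, 0, 25], [1, 0, 0, 0, 0, 0, 25], [0, 0, 0, 0, 0, 0, 25], [0, 0, 0, 0, 0, 0, 25]]]}}

```text
time: 11.28
tool_pos: [0.5442, -0.3604, 0.2567]
ee_rot: [3.142, 0.0, 1.618]
wrist_force: [-0.8, 0.9, -1.6]
width: 0.0333
finger_force: 30.0
```

Emit:
{"method": "step_arm", "body": {"commands": [[[1, 0, 0, 0, 0, 0, 25], [1, 0, 0, 0, 0, 0, 25], [0, 0, 0, 0, 0, 0, 25], [0, 0, 0, 0, 0, 0, 25]]]}}

```text
time: 11.78
tool_pos: [0.5442, -0.3584, 0.2567]
ee_rot: [3.142, 0.0, 1.618]
wrist_force: [-0.1, -0.1, -1.8]
width: 0.033
finger_force: 30.0
```

Emit:
{"method": "step_arm", "body": {"commands": [[[1, 0, 0, 0, 0, 0, 25], [1, 0, 0, 0, 0, 0, 25], [0, 0, 0, 0, 0, 0, 25], [0, 0, 0, 0, 0, 0, 25]]]}}

```text
time: 12.28
tool_pos: [0.544, -0.3567, 0.2568]
ee_rot: [3.141, 0.001, 1.618]
wrist_force: [-0.4, -1.3, -1.5]
width: 0.0334
finger_force: 30.0
```

Emit:
{"method": "step_arm", "body": {"commands": [[[1, 0, 0, 0, 0, 0, 25], [1, 0, 0, 0, 0, 0, 25], [0, 0, 0, 0, 0, 0, 25], [0, 0, 0, 0, 0, 0, 25]]]}}

```text
time: 12.78
tool_pos: [0.5439, -0.3548, 0.257]
ee_rot: [3.141, 0.001, 1.618]
wrist_force: [-0.2, -4.7, -0.8]
width: 0.0334
finger_force: 30.0
```

Emit:
{"method": "step_arm", "body": {"commands": [[[1, 0, 0, 0, 0, 0, 25], [1, 0, 0, 0, 0, 0, 25], [0, 0, 0, 0, 0, 0, 25], [0, 0, 0, 0, 0, 0, 25]]]}}

```text
time: 13.28
tool_pos: [0.5438, -0.3532, 0.2571]
ee_rot: [3.141, 0.003, 1.618]
wrist_force: [0.4, -7.3, -2.5]
width: 0.0334
finger_force: 30.0
```

Emit:
{"method": "step_arm", "body": {"commands": [[[1, 0, 0, 0, 0, 0, 25], [1, 0, 0, 0, 0, 0, 25], [0, 0, 0, 0, 0, 0, 25], [0, 0, 0, 0, 0, 0, 25]]]}}

```text
time: 13.78
tool_pos: [0.5437, -0.3517, 0.2573]
ee_rot: [3.141, 0.004, 1.618]
wrist_force: [-0.3, -7.4, -2.1]
width: 0.0335
finger_force: 30.0
```

Run:
```python
from h import *
np.set_printoptions(precision=4,suppress=True)
for i in range(3):
    p=eyes.snapshot("scene");o=robot.get_obs();print(o["tool_pos"],o["wrist_force"],o["wrist_torque"])
x0,y0=250,130;k=11
im=cv2.resize(p["color"][y0:y0+54,x0:x0+54,::-1],None,fx=k,fy=k,interpolation=cv2.INTER_CUBIC)
cv2.imwrite("pics/press.png",im)
```

```text
[ 0.5437 -0.3518  0.2573] [-0.2842 -7.3712 -2.0991] [-1.5585 -0.1012  0.0557]
[ 0.5437 -0.3518  0.2572] [ 0.1169 -8.1294 -1.4876] [-1.6033 -0.0335  0.0452]
[ 0.5437 -0.3518  0.2573] [-0.2334 -7.0139 -1.4121] [-1.5663 -0.0739  0.0909]
```

View pics/press.png

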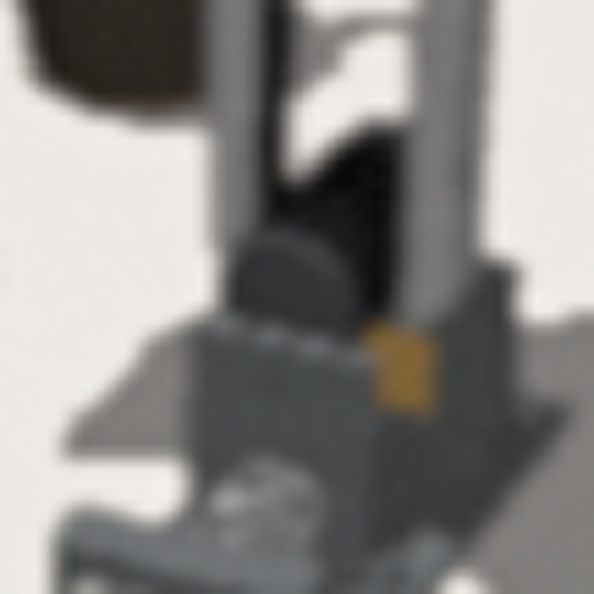

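Run:
```python
from h import *
p=eyes.snapshot("scene");o=robot.get_obs();print(o["tool_pos"],o["wrist_force"],o["wrist_torque"])
A=np.array([.5436,-.3642,.2576]);B=np.array(o["tool_pos"])
for nm,d in(("disc top",(0,.033,-.168)),("disc left",(.017,.033,-.185)),("finger tip",(-.025,0,-.199)),("body back top",(0,-.0265,-.168))):
    a,b=proj(p,A+d),proj(p,B+d);print(nm,(a-[250,130])*11,(b-[250,130])*11,(b-a)*11)
# contrast-stretched difference for edges
g=p["color"].astype(np.float32);im=np.clip(g[125:185,255:305,::-1]*2.2,0,255).astype(np.uint8)
im=cv2.resize(im,None,fx=10,fy=10,interpolation=cv2.INTER_CUBIC);cv2.imwrite("pics/press2.png",im)
np.save("pics/press.npy",p["color"])
```

```text
[ 0.54369761 -0.35175933  0.25725899] [-0.63656339 -7.81857712 -2.35297221] [-1.55886128 -0.08081595  0.08490087]
disc top [291.1137717  200.75276423] [263.15105373 227.21689622] [-27.96271797  26.46413199]
disc left [219.42107767 251.93025507] [191.31284503 278.38824543] [-28.10823264  26.45799036]
finger tip [460.431636   288.72720107] [434.75241156 315.14312807] [-25.67922444  26.415927  ]
body back top [416.23151002  86.44993643] [390.47750132 110.8583061 ] [-25.75400871  24.40836967]
```

View pics/press2.png

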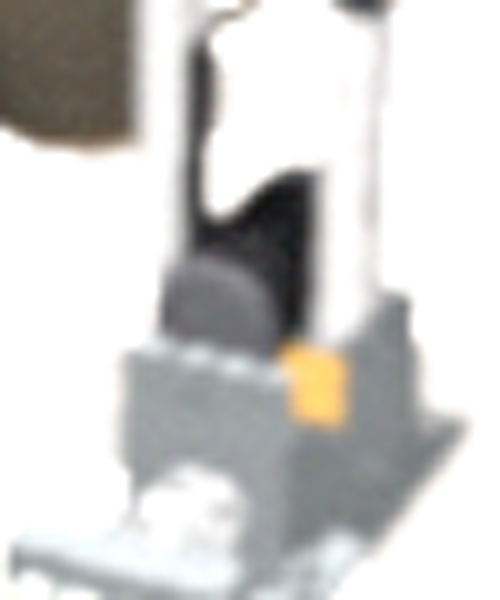

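The close view shows the disc against the plate and slightly low at the flat end, because the plate only bears on its lower part. I'll lower a little, staying above the lip, so the plate meets the axis and squares the cell up.

Emit:
{"method": "step_arm", "body": {"commands": [[[0, 0.7, 1, 0, 0, 0, 25], [0, 0, 1, 0, 0, 0, 25], [0, 0, 1, 0, 0, 0, 25], [0, 0, 1, 0, 0, 0, 25], [0, 0, 0, 0, 0, 0, 25], [0, 0, 0, 0, 0, 0, 25]]]}}

```text
time: 14.72
tool_pos: [0.5447, -0.3518, 0.2541]
ee_rot: [3.139, 0.005, 1.618]
wrist_force: [0.6, -8.0, -0.5]
width: 0.0334
finger_force: 30.0
```

```bash
cat > rd.py <<'E'
from h import *
np.set_printoptions(precision=4,suppress=True)
F=[];T=[];pic=None
for i in range(6):
    pic=eyes.snapshot("scene");o=robot.get_obs();F.append(o["wrist_force"]);T.append(o["wrist_torque"])
print(o["time"],o["tool_pos"],o["ee_rot"],"F",np.mean(F,0),"sd",np.std(F,0),"T",np.mean(T,0))
for q in("big_cell_mid","big_cell_button"):
    r=models.tip_of(pic,q);print(q,[(np.array(x["xy"]),round(x["confidence"],2)) for x in r[:1]])
E
python3 rd.py
```

```text
15.025 [ 0.5447 -0.3518  0.2541] [3.1393 0.0051 1.6177] F [ 0.3727 -7.798   0.0649] sd [0.5538 0.7272 0.233 ] T [-1.4874 -0.1476  0.0533]
big_cell_mid [(array([278. , 151.1]), 0.74)]
big_cell_button [(array([277.1, 152. ]), 0.73)]
```

Emit:
{"method": "step_arm", "body": {"commands": [[[1, 0, 0, 0, 0, 0, 25], [1, 0, 0, 0, 0, 0, 25], [0, 0, 0, 0, 0, 0, 25], [0, 0, 0, 0, 0, 0, 25]]]}}

```text
time: 15.62
tool_pos: [0.5446, -0.3503, 0.2542]
ee_rot: [3.139, 0.007, 1.617]
wrist_force: [0.0, -9.8, 0.1]
width: 0.0333
finger_force: 30.0
```

Emit:
{"method": "step_arm", "body": {"commands": [[[1, 0, 0, 0, 0, 0, 25], [1, 0, 0, 0, 0, 0, 25], [0, 0, 0, 0, 0, 0, 25], [0, 0, 0, 0, 0, 0, 25]]]}}

```text
time: 16.12
tool_pos: [0.5444, -0.3489, 0.2544]
ee_rot: [3.139, 0.009, 1.617]
wrist_force: [1.1, -11.0, -0.8]
width: 0.0334
finger_force: 30.0
```

```bash
python3 rd.py
```

```text
16.425 [ 0.5444 -0.3489  0.2544] [3.1387 0.0085 1.6171] F [  0.158  -11.1085  -0.7273] sd [0.3127 0.3772 0.402 ] T [-2.0773 -0.1593  0.0875]
big_cell_mid [(array([280.7, 151.6]), 0.52)]
big_cell_button [(array([146.2, 246.7]), 0.68)]
```

Emit:
{"method": "step_arm", "body": {"commands": [[[0, 0, 0, 0, 0.005, 0, 25], [0, 0, 0, 0, 0.004, 0, 25], [0, 0, 0, 0, 0, 0, 25], [0, 0, 0, 0, 0, 0, 25]]]}}

```text
time: 17.02
tool_pos: [0.5444, -0.3494, 0.2544]
ee_rot: [3.139, 0.001, 1.617]
wrist_force: [1.0, -12.2, -2.2]
width: 0.0332
finger_force: 30.0
```

Emit:
{"method": "step_arm", "body": {"commands": [[[1, 0, 0, 0, 0, 0, 25], [0, 0, 0, 0, 0, 0, 25], [0, 0, 0, 0, 0, 0, 25]]]}}

```text
time: 17.4
tool_pos: [0.5443, -0.3486, 0.2545]
ee_rot: [3.138, 0.002, 1.617]
wrist_force: [0.4, -14.0, -1.9]
width: 0.0333
finger_force: 30.0
```

```bash
python3 rd.py
```

```text
17.7 [ 0.5443 -0.3486  0.2545] [3.1385 0.0018 1.6168] F [  0.7078 -13.2517  -1.5987] sd [0.5665 0.3324 0.466 ] T [-2.5854 -0.2173  0.1113]
big_cell_mid [(array([277.9, 154.1]), 0.63)]
big_cell_button [(array([232.2, 156.5]), 0.68)]
```

Emit:
{"method": "step_arm", "body": {"commands": [[[0.7, 0, 0, 0, 0.001, 0, 25], [0.7, 0, 0, 0, 0.001, 0, 25], [0, 0, 0, 0, 0, 0, 25], [0, 0, 0, 0, 0, 0, 25]]]}}

```text
time: 18.3
tool_pos: [0.5442, -0.3477, 0.2546]
ee_rot: [3.138, 0.001, 1.617]
wrist_force: [1.6, -14.2, -0.5]
width: 0.0331
finger_force: 30.0
```

```bash
python3 rd.py
```

```text
18.6 [ 0.5442 -0.3477  0.2546] [3.1382 0.0013 1.6165] F [  0.9342 -15.0295  -2.1714] sd [0.5071 0.7141 0.4456] T [-2.8731 -0.2276  0.0996]
big_cell_mid [(array([275.9, 152. ]), 0.74)]
big_cell_button [(array([286.5, 145.4]), 0.68)]
```

Emit:
{"method": "step_arm", "body": {"commands": [[[0, 0, 1.5, 0, 0, 0, 25], [0, 0, 1.5, 0, 0, 0, 25], [0, 0, 0, 0, 0, 0, 25], [0, 0, 0, 0, 0, 0, 25]]]}}

```text
time: 19.2
tool_pos: [0.5444, -0.3479, 0.253]
ee_rot: [3.137, 0.002, 1.617]
wrist_force: [0.3, -13.9, 1.9]
width: 0.0333
finger_force: 30.0
```

```bash
python3 rd.py
```

```text
19.5 [ 0.5444 -0.3479  0.253 ] [3.1368 0.0025 1.6166] F [  0.2812 -14.9125   1.6877] sd [0.4923 0.4657 0.499 ] T [-2.7519 -0.1091  0.1168]
big_cell_mid [(array([276. , 154.1]), 0.51)]
big_cell_button [(array([285.7, 145.1]), 0.69)]
```

Emit:
{"method": "step_arm", "body": {"commands": [[[0, 0, 1, 0, 0, 0, 25], [0, 0, 1, 0, 0, 0, 25], [0, 0, 0, 0, 0, 0, 25]]]}}

```text
time: 19.98
tool_pos: [0.5445, -0.3478, 0.2512]
ee_rot: [3.136, 0.003, 1.617]
wrist_force: [-0.2, -15.1, 2.4]
width: 0.0334
finger_force: 30.0
```

```bash
python3 rd.py
```

```text
20.275 [ 0.5445 -0.3479  0.2512] [3.1361 0.0027 1.6166] F [  0.9384 -14.2244   1.5902] sd [0.5638 0.5213 0.5333] T [-2.7111 -0.1796  0.1344]
big_cell_mid [(array([277.7, 152.2]), 0.57)]
big_cell_button [(array([282.9, 149.7]), 0.51)]
```

Emit:
{"method": "step_arm", "body": {"commands": [[[0.3, 0, 1, 0, 0, 0, 25], [0, 0, 1, 0, 0, 0, 25], [0, 0, 0, 0, 0, 0, 25]]]}}

```text
time: 20.75
tool_pos: [0.5446, -0.3476, 0.2493]
ee_rot: [3.136, 0.003, 1.617]
wrist_force: [0.4, -14.6, 2.5]
width: 0.0329
finger_force: 30.0
```

Emit:
{"method": "step_arm", "body": {"commands": [[[0, 0, 1, 0, 0, 0, 25], [0, 0, 0.7, 0, 0, 0, 25], [0, 0, 0, 0, 0, 0, 25]]]}}

```text
time: 21.12
tool_pos: [0.5446, -0.3476, 0.2477]
ee_rot: [3.136, 0.003, 1.617]
wrist_force: [-0.5, -13.7, 2.2]
width: 0.0331
finger_force: 30.0
```

```bash
python3 rd.py
```

```text
21.425 [ 0.5447 -0.3476  0.2477] [3.1356 0.0032 1.6167] F [  0.4845 -14.8334   2.2245] sd [0.5342 0.5477 0.5356] T [-2.7626 -0.2356  0.1244]
big_cell_mid [(array([276.3, 156.3]), 0.6)]
big_cell_button [(array([283.8, 148.4]), 0.57)]
```

Emit:
{"method": "step_arm", "body": {"commands": [[[0, 0, 1, 0, 0.001, 0, 25], [0, 0, 1, 0, 0, 0, 25], [0, 0, 1, 0, 0, 0, 25], [0, 0, 0, 0, 0, 0, 25]]]}}

```text
time: 22.02
tool_pos: [0.5447, -0.3477, 0.2448]
ee_rot: [3.135, 0.002, 1.617]
wrist_force: [0.4, -14.7, 2.3]
width: 0.0335
finger_force: 30.0
```

Emit:
{"method": "step_arm", "body": {"commands": [[[0, 0, 1, 0, 0, 0, 25], [0, 0, 1, 0, 0, 0, 25], [0, 0, 1, 0, 0, 0, 25], [0, 0, 0, 0, 0, 0, 25]]]}}

```text
time: 22.52
tool_pos: [0.5447, -0.3477, 0.2418]
ee_rot: [3.135, 0.003, 1.617]
wrist_force: [1.1, -14.5, 1.2]
width: 0.0333
finger_force: 30.0
```

```bash
python3 rd.py
```

```text
22.825 [ 0.5447 -0.3476  0.2419] [3.1352 0.0026 1.6167] F [  1.064  -15.0253   2.3576] sd [0.5188 0.4244 0.4843] T [-2.808  -0.2351  0.1007]
big_cell_mid [(array([276.1, 158.1]), 0.63)]
big_cell_button [(array([285.1, 148.8]), 0.47)]
```

Emit:
{"method": "step_arm", "body": {"commands": [[[0, 0, 1.5, 0, 0, 0, 25], [0, 0, 1.5, 0, 0, 0, 25], [0, 0, 1.5, 0, 0, 0, 25], [0, 0, 1.5, 0, 0, 0, 25], [0, 0, 0, 0, 0, 0, 25]]]}}

```text
time: 23.55
tool_pos: [0.5448, -0.3476, 0.2358]
ee_rot: [3.135, 0.003, 1.617]
wrist_force: [1.3, -14.4, 2.0]
width: 0.0328
finger_force: 30.0
```

Emit:
{"method": "step_arm", "body": {"commands": [[[0, 0, 1.5, 0, 0, 0, 25], [0, 0, 1.5, 0, 0, 0, 25], [0, 0, 1.5, 0, 0, 0, 25], [0, 0, 1.5, 0, 0, 0, 25], [0, 0, 0, 0, 0, 0, 25]]]}}

```text
time: 24.18
tool_pos: [0.5448, -0.3476, 0.2299]
ee_rot: [3.135, 0.003, 1.617]
wrist_force: [1.1, -15.0, 1.5]
width: 0.0332
finger_force: 30.0
```

```bash
python3 rd.py
```

```text
24.475 [ 0.5448 -0.3476  0.2299] [3.1351 0.0027 1.6168] F [  0.9452 -15.3647   1.8301] sd [0.2165 0.4687 0.4171] T [-2.8209 -0.2626  0.0908]
big_cell_mid [(array([277.6, 165.6]), 0.44)]
big_cell_button [(array([236.5, 155.7]), 0.69)]
```

Emit:
{"method": "step_arm", "body": {"commands": [[[0, 0, 1.5, 0, 0, 0, 25], [0, 0, 1.5, 0, 0, 0, 25], [0, 0, 1.5, 0, 0, 0, 25], [0, 0, 1.5, 0, 0, 0, 25], [0, 0, 0, 0, 0, 0, 25]]]}}

```text
time: 25.2
tool_pos: [0.5449, -0.3476, 0.2239]
ee_rot: [3.135, 0.003, 1.617]
wrist_force: [1.9, -15.5, 1.8]
width: 0.0334
finger_force: 30.0
```

Emit:
{"method": "step_arm", "body": {"commands": [[[0, 0, 1.5, 0, 0, 0, 25], [0, 0, 1.5, 0, 0, 0, 25], [0, 0, 1.5, 0, 0, 0, 25], [0, 0, 1.5, 0, 0, 0, 25], [0, 0, 0, 0, 0, 0, 25]]]}}

```text
time: 25.82
tool_pos: [0.5449, -0.3476, 0.218]
ee_rot: [3.135, 0.003, 1.617]
wrist_force: [1.7, -14.7, 1.6]
width: 0.0332
finger_force: 30.0
```

Emit:
{"method": "step_arm", "body": {"commands": [[[0, 0, 1.5, 0, 0, 0, 25], [0, 0, 1.5, 0, 0, 0, 25], [0, 0, 0, 0, 0, 0, 25]]]}}

```text
time: 26.2
tool_pos: [0.5449, -0.3476, 0.215]
ee_rot: [3.135, 0.003, 1.617]
wrist_force: [0.6, -16.1, 2.5]
width: 0.0332
finger_force: 30.0
```

```bash
python3 rd.py
```

```text
26.5 [ 0.545  -0.3476  0.215 ] [3.1347 0.0029 1.617 ] F [  0.889 -15.64    2.052] sd [0.4246 0.3475 0.3186] T [-2.8252 -0.2742  0.1112]
big_cell_mid [(array([271.8, 166.4]), 0.37)]
big_cell_button [(array([284.9, 161.9]), 0.53)]
```

Emit:
{"method": "step_arm", "body": {"commands": [[[0, 0, 1, 0, 0, 0, 25], [0, 0, 1, 0, 0, 0, 25], [0, 0, 1, 0, 0, 0, 25], [0, 0, 0, 0, 0, 0, 25]]]}}

```text
time: 27.1
tool_pos: [0.545, -0.3475, 0.2121]
ee_rot: [3.135, 0.003, 1.617]
wrist_force: [0.3, -15.5, 2.0]
width: 0.0333
finger_force: 30.0
```

Emit:
{"method": "step_arm", "body": {"commands": [[[0, 0, 1, 0, 0, 0, 25], [0, 0, 1, 0, 0, 0, 25], [0, 0, 0, 0, 0, 0, 25]]]}}

```text
time: 27.48
tool_pos: [0.545, -0.3476, 0.2103]
ee_rot: [3.135, 0.003, 1.617]
wrist_force: [1.2, -15.1, 1.5]
width: 0.0334
finger_force: 30.0
```

Emit:
{"method": "step_arm", "body": {"commands": [[[0, 0, 1, 0, 0, 0, 25], [0, 0, 0, 0, 0, 0, 25], [0, 0, 0, 0, 0, 0, 25]]]}}

```text
time: 27.85
tool_pos: [0.545, -0.3476, 0.2099]
ee_rot: [3.134, 0.003, 1.617]
wrist_force: [-0.2, -13.9, 4.7]
width: 0.0336
finger_force: 30.0
```

Emit:
{"method": "step_arm", "body": {"commands": [[[0, 0, 1, 0, 0, 0, 25], [0, 0, 0, 0, 0, 0, 25], [0, 0, 0, 0, 0, 0, 25]]]}}

```text
time: 28.22
tool_pos: [0.545, -0.3477, 0.2096]
ee_rot: [3.134, 0.004, 1.617]
wrist_force: [-0.6, -13.9, 7.5]
width: 0.0334
finger_force: 30.0
```

Down on the floor, with Fz rising at 210 mm. Easing the down-force, then letting the spring bring the cell towards the contact.

Emit:
{"method": "step_arm", "body": {"commands": [[[0, 0, -1.2, 0, 0, 0, 25], [-1, 0, 0, 0, 0, 0, 25], [-1, 0, 0, 0, 0, 0, 25], [-1, 0, 0, 0, 0, 0, 25], [0, 0, 0, 0, 0, 0, 25]]]}}

```text
time: 28.85
tool_pos: [0.5451, -0.3496, 0.2095]
ee_rot: [3.135, -0.0, 1.617]
wrist_force: [-0.3, -11.3, 4.7]
width: 0.0332
finger_force: 30.0
```

Emit:
{"method": "step_arm", "body": {"commands": [[[-1, 0, 0, 0, 0, 0, 25], [-1, 0, 0, 0, 0, 0, 25], [-1, 0, 0, 0, 0, 0, 25], [0, 0, 0, 0, 0, 0, 25]]]}}

```text
time: 29.35
tool_pos: [0.545, -0.3517, 0.2088]
ee_rot: [3.137, -0.003, 1.617]
wrist_force: [-0.9, -9.6, 4.3]
width: 0.0332
finger_force: 30.0
```

```bash
python3 rd.py
```

```text
29.65 [ 0.545  -0.3517  0.2088] [ 3.1369 -0.0028  1.6175] F [-1.1509 -9.5783  4.6209] sd [0.2287 0.3836 0.226 ] T [-1.7683  0.052   0.0396]
big_cell_mid [(array([276.8, 168.9]), 0.44)]
big_cell_button [(array([286.1, 162.5]), 0.48)]
```

Emit:
{"method": "step_arm", "body": {"commands": [[[-1, 0, -0.7, 0, -0.003, 0, 25], [-0.5, 0, -0.5, 0, -0.003, 0, 25], [0, 0, 0, 0, 0, 0, 25], [0, 0, 0, 0, 0, 0, 25]]]}}

```text
time: 30.25
tool_pos: [0.5451, -0.3524, 0.2089]
ee_rot: [3.138, 0.0, 1.618]
wrist_force: [-0.1, -7.8, 2.4]
width: 0.0333
finger_force: 30.0
```

```bash
python3 rd.py
```

```text
30.55 [ 0.5451 -0.3524  0.2089] [3.1377 0.0004 1.6178] F [ 0.0558 -7.9727  1.7908] sd [0.1418 0.5595 0.4038] T [-1.4402 -0.1173  0.0384]
big_cell_mid [(array([278.7, 168.6]), 0.56)]
big_cell_button [(array([286.6, 162.6]), 0.51)]
```

Emit:
{"method": "step_arm", "body": {"commands": [[[-0.7, 0, 0, 0, 0, 0, 25], [-0.7, 0, 0, 0, 0, 0, 25], [-0.6, 0, 0, 0, 0, 0, 25], [0, 0, 0, 0, 0, 0, 25]]]}}

```text
time: 31.15
tool_pos: [0.545, -0.3538, 0.2084]
ee_rot: [3.139, -0.002, 1.618]
wrist_force: [0.1, -6.7, 2.3]
width: 0.0334
finger_force: 30.0
```

Emit:
{"method": "step_arm", "body": {"commands": [[[-0.5, 0, 0, 0, 0, 0, 25], [-0.5, 0, 0, 0, 0, 0, 25], [0, 0, 0, 0, 0, 0, 25]]]}}

```text
time: 31.52
tool_pos: [0.545, -0.3545, 0.2082]
ee_rot: [3.139, -0.003, 1.618]
wrist_force: [-0.3, -5.7, 2.4]
width: 0.0336
finger_force: 30.0
```

```bash
python3 rd.py
```

```text
31.825 [ 0.545  -0.3545  0.2082] [ 3.1393 -0.0026  1.618 ] F [-0.5254 -5.1598  2.1397] sd [0.1856 0.696  0.2858] T [-0.9948  0.0043  0.0528]
big_cell_mid [(array([277.2, 171.2]), 0.58)]
big_cell_button [(array([287.1, 161.6]), 0.58)]
```

Emit:
{"method": "step_arm", "body": {"commands": [[[-0.5, 0, 0, 0, 0, 0, 25], [-0.5, 0, 0, 0, 0, 0, 25], [0, 0, 0, 0, 0, 0, 25], [0, 0, 0, 0, 0, 0, 25]]]}}

```text
time: 32.42
tool_pos: [0.5451, -0.3549, 0.2081]
ee_rot: [3.14, -0.004, 1.618]
wrist_force: [-1.5, -3.3, 5.5]
width: 0.0329
finger_force: 30.0
```

```bash
python3 rd.py
```

```text
32.725 [ 0.5451 -0.3549  0.2081] [ 3.1396 -0.0042  1.6184] F [-1.1804 -4.1013  5.8688] sd [0.4209 0.187  0.4646] T [-0.7351  0.0839  0.0494]
big_cell_mid [(array([276.2, 170.4]), 0.57)]
big_cell_button [(array([287. , 161.5]), 0.49)]
```

The button has reached the contact: TCP travel stalls there. Releasing.

Emit:
{"method": "step_arm", "body": {"commands": [[[0, 0, -0.5, 0, 0, 0, 25], [0, 0, 0, 0, 0, 0, 34], [0, 0, 0, 0, 0, 0, 37], [0, 0, 0, 0, 0, 0, 42], [0, 0, 0, 0, 0, 0, 48], [0, 0, 0, 0, 0, 0, 48]]]}}

```text
time: 33.58
tool_pos: [0.5446, -0.3544, 0.2061]
ee_rot: [-3.141, -0.007, 1.618]
wrist_force: [-0.2, 0.4, 0.3]
width: 0.0479
finger_force: 0.0
```

```bash
python3 rd.py
```

```text
33.875 [ 0.5447 -0.3547  0.2068] [ 3.1416 -0.006   1.6183] F [-0.1278 -0.0503  0.4771] sd [0.2187 0.3594 0.5141] T [-0.0137 -0.073   0.0067]
big_cell_mid [(array([278.1, 168.5]), 0.56)]
big_cell_button [(array([286.9, 164.2]), 0.6)]
```

Emit:
{"method": "step_arm", "body": {"commands": [[[0, 0, -5, 0, 0, 0, 48], [0, 0, -10, 0, 0.006, 0, 48], [0, 0, -20, 0, 0, 0, 48], [0, 0, -40, 0, 0, 0, 48], [0, 0, -45, 0, 0, 0, 48], [0, 0, -45, 0, 0, 0, 48], [40, -40, -10, 0, 0, 0, 60], [45, -45, 0, 0, 0, 0, 60], [45, -45, 0, 0, 0, 0, 60], [45, -45, 0, 0, 0, 0, 60], [0, 0, 0, 0, 0, 0, 60], [0, 0, 0, 0, 0, 0, 60]]]}}

```text
time: 35.48
tool_pos: [0.3643, -0.1926, 0.3857]
ee_rot: [3.138, -0.009, 1.618]
wrist_force: [0.1, -1.3, 0.2]
width: 0.06
finger_force: 0.0
```

Run:
```python
from h import *
np.set_printoptions(precision=4,suppress=True)
o=robot.get_obs();print(o["time"],o["tool_pos"],o["wrist_force"])
S={n:eyes.snapshot(n) for n in("scene","top")}
for q,z in dict(big_cell_mid=.023,big_cell_button=.023,small_cell_mid=.018,bay_home=.023,plate_face=.023,lip_edge=.0435,tin_fish=0,honey_jar=0,salt_shaker=0).items():
    for n in S:
        for r in models.tip_of(S[n],q)[:1]: print(q,n,np.array(r["xy"]),round(r["confidence"],2),at_z(S[n],r["xy"],z)[:2])
for n in S:
    for r in models.masks_of(S[n],"big_cell")[:2]:
        ys,xs=np.nonzero(r["mask"]);print(n,"mask",r["confidence"],len(xs),xs.min(),xs.max(),ys.min(),ys.max())
# column profile along the bay, top view
t=S["top"]["color"].astype(int).sum(2)
for row in(182,187,192,197): print(row,t[row,296:346])
```

```text
35.475 [ 0.3643 -0.1926  0.3857] [ 0.0632 -1.2921  0.1964]
big_cell_mid scene [275.3 169.6] 0.64 [ 0.5512 -0.3425]
big_cell_mid top [323.2 189.2] 0.9 [ 0.5464 -0.3523]
big_cell_button scene [286.1 164.3] 0.39 [ 0.5395 -0.3777]
big_cell_button top [336.  189.7] 0.88 [ 0.5449 -0.383 ]
small_cell_mid scene [227.9 241.8] 0.6 [ 0.511  -0.0677]
small_cell_mid top [204.8 202.3] 0.72 [ 0.5179 -0.0679]
bay_home scene [278.9 168.9] 0.93 [ 0.5451 -0.3496]
bay_home top [325.1 192. ] 0.67 [ 0.5396 -0.3567]
plate_face scene [274.6 174. ] 0.74 [ 0.5434 -0.3238]
plate_face top [311.9 193.2] 0.51 [ 0.537 -0.325]
lip_edge scene [283.  157.3] 0.49 [ 0.5463 -0.373 ]
lip_edge top [337.1 189.7] 0.51 [ 0.5431 -0.3811]
tin_fish scene [146.3 244.4] 0.63 [0.6614 0.0026]
tin_fish top [178.  148.4] 0.9 [0.653  0.0008]
honey_jar scene [234.4 155.2] 0.92 [ 0.6989 -0.3877]
honey_jar top [333.6 128.6] 0.86 [ 0.6995 -0.3857]
salt_shaker scene [349.5 202.9] 0.79 [ 0.3555 -0.3302]
salt_shaker top [320.1 268.5] 0.79 [ 0.3556 -0.3447]
top mask 0.68 287 314 336 182 196
182 [199 242 258 256 244 273 279 274 268 272 273 248 248 230 176 176 258 339
 285 242 244 254 217 215 223 205 210 192 199 187 187 175 187 185 157 192
 188 191 179 167 310 286 279 203 304 299 284 281 235 289]
187 [294 319 226 281 335 282 246 368 285 248 312 263 214 218 167 165 175 298
 192 154 147 140 137 144 142 149 135 144 142 147 142 144 141 145 142 157
 206 209 223 212 212 266 164 180 276 294 286 284 291 286]
192 [404 291 242 300 288 268 206 290 370 227 308 491 286 173 330 160 172 303
 289 129 141 142 147 146 140 143 152 147 143 136 139 139 147 149 147 148
 196 206 183 193 189 341 288 273 237 295 290 281 289 258]
197 [272 274 302 291 195 292 272 292 277 276 292 268 265 245 161 166 162 198
 263 187 190 178 191 262 260 255 262 273 263 257 265 262 262 271 273 241
 253 273 268 269 167 173 200 198 174 285 293 287 286 259]
```

Run:
```python
from h import *
from ov import boxp
np.set_printoptions(precision=1,suppress=True,linewidth=150)
a=cv2.imread("pics/top0.png").astype(int).sum(2);p=eyes.snapshot("top");b=p["color"].astype(int).sum(2)
o=(.5449,-.3832)
for nm,X in dict(plate_rest=(58.5,0,66),plate_loaded=(61.5,0,66),plate66=(66.5,0,66),lip=(7,14,47.5),flat_top=(61.5,0,40),should_top=(2,0,40),side_p=(30,17,23),side_m=(30,-17,23),mid_top=(30,0,40)).items(): print(nm,proj(p,boxp(*X,o)))
for row in(184,186,188,190,192,194): print(row,"before",a[row,305:342],"\n    after",b[row,305:342])
print("col profile 320 before/after rows 176-204",a[176:205,320],b[176:205,320]);print("col 328",b[176:205,328]);print("col 316",b[176:205,316])
```

```text
plate_rest [314.6 189.5]
plate_loaded [313.3 189.5]
plate66 [311.1 189.7]
lip [335.8 194.9]
flat_top [311.6 190.5]
should_top [336.8 189.1]
side_p [324.1 197.5]
side_m [323.1 183.4]
mid_top [324.9 189.8]
184 before [267 268 263 188 221 167 138 146 157 276 214 267 258 266 271 267 258 270 262 259 265 262 271 260 266 251 242 240 252 262 163 269 281 281 185 273 268] 
    after [291 284 283 192 164 166 173 206 269 133 145 139 132 142 132 143 141 147 135 146 145 146 139 151 147 155 168 186 195 199 204 286 306 302 208 305 288]
186 before [271 259 273 266 258 165 146 153 150 278 223 260 267 274 265 273 264 264 273 260 266 268 267 263 264 261 265 267 257 256 161 149 170 155 155 261 268] 
    after [270 272 283 267 162 170 170 175 291 180 142 151 130 135 144 149 146 148 143 148 146 160 147 136 141 144 160 207 198 203 209 193 242 160 177 283 296]
188 before [237 251 241 214 208 281 143 150 148 291 285 270 273 253 269 264 262 275 261 271 270 274 262 263 268 263 261 253 271 268 209 174 187 165 159 258 266] 
    after [203 290 296 202 453 169 166 167 297 144 148 149 154 147 150 153 149 145 146 146
[... 865 characters left out ...]
 175 277] 
    after [247 291 359 176 193 246 171 161 265 263 137 139 146 149 144 144 135 146 146 143 152 145 146 145 142 142 152 179 156 176 182 180 320 290 285 200 296]
col profile 320 before/after rows 176-204 [530 532 327 259 259 264 269 263 267 263 273 267 264 271 273 264 267 271 275 269 275 265 270 263 268 263 272 273 390] [569 562 372 285 285 285 212 146 143 147 149 144 153 157 159 150 142 144 144 135 141 267 286 292 286 288 279 285 421]
col 328 [569 415 317 279 295 289 186 149 151 152 136 151 147 153 141 143 139 145 145 141 168 271 282 277 297 294 297 299 519]
col 316 [568 563 440 312 289 289 253 160 139 144 151 147 149 151 149 139 146 131 139 134 137 180 273 289 294 295 287 297 348]
```

The numeric check agrees with a seated cell. The plate edge moved 1.2 px (3 mm, the loaded position), the cell is straight and ends under the lip, and its button is in the notch. Handing in.

```bash
python3 -c "
from bench import robot
print(robot.close_job())"
```

```text
the job is handed in; nothing more can be done
None
```

I loaded the larger cell into the battery box and handed the job in at about 36 s; by the last image check it is home under the lip with its button on the contact, plate pressed back about 3 mm. Spring force averaged about 15 N while passing the lip, with no sign of lip contact; the small cell is still in the caddy and the tin, jar and shaker are in place (the teaspoon was not re-checked). I viewed 11 pictures, one over the limit of 10.

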